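Pack two small bottles into the corner of a tray

ROBOT

A 6-joint arm with a two-finger parallel gripper is mounted at the origin on a cart in front of the work surface, level with it; the furniture and walls round the work are solid. World frame = base frame: x ahead of the robot, y to its left, z up, the work surface at z = 0. Lengths are in m, angles in degrees, forces in N, time in s.
With the tool pointing down it reaches from about 0.25 to 0.725 m from the base axis. Payload 9.7 kg.
Tool frame: the origin (TCP) lies midway between the tips of the shut fingers; the grasp point (between the pads) lies 19 mm behind it; z points along the fingers, y is the line along which they close (so a half turn about z gives the same grasp; the last joint's range is limited). The gripper opens to 85 mm and grips with 20 to 120 N. Pads are 22 mm wide; open, the fingers measure 114 mm over their backs; the gripper's body (76 mm by 85 mm) begins 54 mm behind the grasp point. The pads swing forward as they close: fully open they stand 13 mm farther back than shut.
Start: joints at [64.802, 4.979, 10.078, 95.1, 0, 90], TCP at [0.234, 0.498, 0.231] pointing down, gripper open.
Joint ranges: [-179.16, 179.16], [-48.56, 103.87], [-65.8, 70.77], [-126.05, 130.52], [-82.76, 87.17], [-180, 180]. Speed limits (degrees/s): [127.2, 127.2, 147.25, 180, 180, 180].

INTERFACE

Orientations are given as [roll, pitch, yaw] about the fixed x, y, z axes, in that order (R = Rz(yaw) Ry(pitch) Rx(roll)).
In Python, from workcell import bot gives the robot as it stands.
- The arm moves only by the shell command python3 -m crank 'ROWS' [FORCE]. ROWS is JSON, a list of rows, each an object with "gripper": the finger opening in mm, from 0 to 85.4; "travel": the shift along the tool's x, y, z in mm, a list of three; "twist": the turn, a rotation vector about the tool's x, y, z in rad, a list of three. In form: [{"gripper": gripper, "travel": [tx, ty, tz], "twist": [rx, ry, rz]}, ...]. A call has 1 to 12 rows; each row shifts and turns the commanded pose from where the row before left it, along the tool's axes as they then stand; what a row does not reach is not made up. A row lasts 1/8 s, in which the tool goes at most 62.5 mm and 10.7 degrees, less where a joint would pass 70% of its speed; a pose out of reach is approached as far as the arm can. A call is refused whole if a number of a shift passes 62.5 or a number of a turn 0.188, either way. A call with a gripper value outside its range is refused whole. The fingers move at their own pace and stop on an object; FORCE is the grip in N (left out, the last holds). Time passes only in rows, so rows that do not move let the fingers close. It gives the time, the measured TCP pose, the force, the opening and the grip force at its end, in the units of the state.
- bot.get_obs(): the state, without advancing time (a new reading comes with each control period).
- bot.camera(name): name is "scene" or "top" or "wrist"; returns the picture (420x560x3 uint8, red, green, blue); there is no depth.
- bot.calibration(name): a dict with "vfov" (degrees; the focal length in pixels is half the picture's height over the tangent of half this angle, whatever the lens; pixels are square), "cx", "cy" (the principal point, pixels), "k1" (the pictures are not rectified: a ray, as slopes to the right and down, at radius r is drawn at 1 + k1 r^2 times it, then the intrinsics apply), "camera_from_world" (4x4, takes a point from world to camera coordinates). Camera axes: x right, y down, z forward; pixel columns grow to the right and rows downward; lengths in m; the calibration is good to about 2 mm. A picture is of the moment at which its call begins: read the wrist's pose just before it. calibration takes no time and is no camera call; for the wrist camera it gives the pose at the moment of the call.
- bot.job_done(): hands the job in; it is judged then, once.
The state is a dict: "time": time; "q": joint angles; "qd": joint speeds; "joint_efforts": joint torques, N m; "ee_pos": TCP position; "tcp_rot": TCP orientation; "wrist_force": force on the tool from outside, world axes, zero at the start; "torque": the same for the moment, N m; "opening": finger opening in m; "grasp_force": force on a finger pad.
Only numpy, scipy, OpenCV 4.12 (cv2) and the standard library are available. Lean on these libraries where they do the work, as an engineer would, in place of code of your own. Each camera call takes 0.05 s, during which the arm holds its last target. There are 200 camera calls.

TASK

Pack the two small bottles in the steel tray for carrying, upright and without gaps. First push the small white bottle right into the tray's far right corner (as seen from the robot), against both walls, and let go of it; then stand the small amber bottle just to the left of it, pushed up against the far wall and against the white bottle. The larger white and amber bottles are not wanted.

Things in the scene. Friction and masses are not known exactly. Their poses are not given: they have to be found in the camera images.
- small_white_mid (a point): Centre, half-way up, of the small white plastic bottle with a red cap: round, 40 mm diameter, 77 mm high, 80 g, loose, upright on the worktop. Its body is cylindrical up to about 50 mm above its base, then narrows to a 30 mm cap. A larger bottle of the same look (68 mm wide, 128 mm high) nearby is not the one. z axis up along the bottle.
- small_amber_mid (a point): Centre, half-way up, of the small amber bottle with a white cap: round, 50 mm diameter, 101 mm high, 180 g, loose, upright on the worktop. Its body is cylindrical up to about 65 mm above its base, then narrows to a 28 mm cap. Larger amber bottles with black caps (62 mm wide and more) are not the one. z axis up along the bottle.
- tray_corner (a point): Far right inner corner, on the floor (5 mm above the worktop), of a shallow steel tray, fixed, empty, turned up to 15 degrees. x axis: along the right wall, away from the robot (out of the tray); y axis: along the far wall, to the left (into the tray). The inside spans x = -120 to 0, y = 0 to 170 mm; walls 4 mm thick, their rim 20 mm above the worktop (15 mm above the tray's floor).
Mind the look-alikes: they are no part of the job. What is shaped like the part that bears small_white_mid but blue or turquoise is not meant. What is shaped like the part that bears small_amber_mid but yellow is not meant.

How it is judged (in metres and radians):
On the way:
1. the small white bottle stands upright in the tray's far right corner, under 10 mm from either wall, let go, before the small amber one comes within 120 mm of the corner (x of small_white_mid in the frame of tray_corner between -0.03 and -0.01 m and y of small_white_mid in the frame of tray_corner between 0.01 and 0.03 m and height (world z) of small_white_mid below 0.05 m and angle between small_white_mid's own z axis and vertical below 0.17 rad and contact force between small_white and the fingers below 0.2 N and horizontal distance between small_amber_mid and tray_corner above 0.12 m), for 0.2 s.
At the end, for the whole second after the job is handed in: Both small bottles stand upright (within 10 degrees), at rest, on the tray's floor: the white one in the far right corner with a gap of less than 10 mm to either wall, the amber one to its left with a gap of less than 10 mm to the far wall and less than 10 mm to the white bottle (x of small_white_mid in the frame of tray_corner between -0.03 and -0.01 m and y of small_white_mid in the frame of tray_corner between 0.01 and 0.03 m and height (world z) of small_white_mid below 0.05 m and angle between each of small_white_mid, small_amber_mid's own z axis and vertical below 0.17 rad and x of small_amber_mid in the frame of tray_corner between -0.035 and -0.015 m and horizontal distance between small_amber_mid and small_white_mid below 0.055 m and height (world z) of small_amber_mid below 0.062 m and linear speed of each of small_white, small_amber below 0.02 m/s); the robot touches nothing.
It also fails if it takes over 61 s, if anything falls off the work surface, if the arm or the gripper's body presses on something with over 40 N, if the wrist force passes 120 N, or if a joint passes its speed limit or range.

## Working session

There is one attempt and no reset: what is moved stays moved. The work goes in short steps, Python scripts to look and compute and a shell command to move; the robot and the scene stay as the last step left them, time stands still between calls to the robot, and variables do not carry over. Pictures are saved under pics/ and viewed, at most 10 in all, crops included, and the job is handed in when it is done.

```bash
mkdir -p pics
python3 - <<'E'
from workcell import bot
import cv2,numpy as np
for n in("top","scene"):
    im=bot.camera(n); cv2.imwrite(f"pics/{n}0.png",im[:,:,::-1]); c=bot.calibration(n); print(n,c)
o=bot.get_obs();print(o['time'],o['ee_pos'],o['tcp_rot'],o['opening'])
E
```

```text
top {'vfov': 46.24364185589322, 'cx': 277.16599509261243, 'cy': 205.16162923346198, 'k1': -0.033613515335331044, 'camera_from_world': array([[ 0.02286493, -0.99962891,  0.01480668, -0.00329663],
       [-0.99716573, -0.02386545, -0.07135094,  0.52294   ],
       [ 0.07167783, -0.01313328, -0.99734137,  1.12341588],
       [ 0.        ,  0.        ,  0.        ,  1.        ]])}
scene {'vfov': 54.48030216303625, 'cx': 288.3943396820824, 'cy': 211.8626423201146, 'k1': -0.11869899362885636, 'camera_from_world': array([[ 0.85494811, -0.5184017 ,  0.01798336, -0.40764412],
       [-0.38188792, -0.6525146 , -0.65451227,  0.25015023],
       [ 0.35103468,  0.5527064 , -0.75583747,  1.01409367],
       [ 0.        ,  0.        ,  0.        ,  1.        ]])}
0.1 [0.2340639  0.49750164 0.23066527] [-1.79933637e+02 -1.01276020e-03  1.54803977e+02] 0.08503881244486917
```

View pics/top0.png

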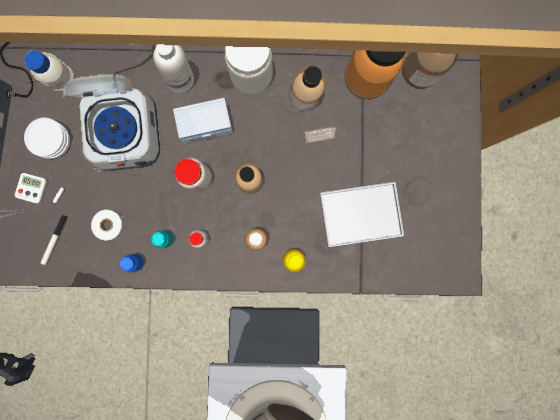

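View pics/scene0.png

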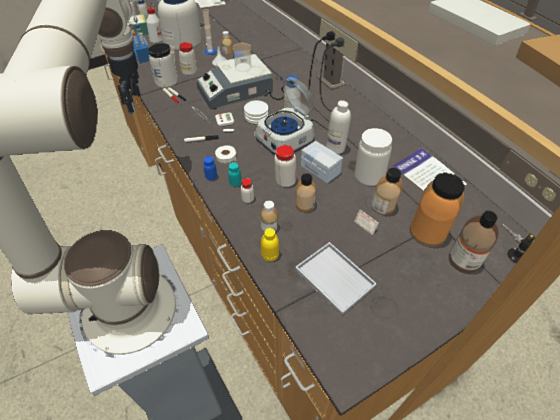

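The top view shows the small red cap at about (198,239), the amber bottle's white cap at (257,239) and the tray with its far right corner near (396,184). The blue, turquoise and yellow look-alikes are at (131,263), (162,239) and (294,261).

```bash
cat > h.py <<'E'
from workcell import bot
import cv2,numpy as np
def K(c):
    f=210/np.tan(np.radians(c['vfov']/2)); return np.array([[f,0,c['cx']],[0,f,c['cy']],[0,0,1]]),np.array([c['k1'],0,0,0,0.])
def ray(c,uv):
    k,d=K(c); p=cv2.undistortPoints(np.array([[uv]],float),k,d)[0,0]
    T=c['camera_from_world'];R=T[:3,:3]
    return -R.T@T[:3,3],R.T@np.array([*p,1])
def onz(c,uv,z):
    o,d=ray(c,uv); return o+d*(z-o[2])/d[2]
def px(c,P):
    T=c['camera_from_world'];k,d=K(c)
    return cv2.projectPoints(np.array([P],float),cv2.Rodrigues(T[:3,:3])[0],T[:3,3],k,d)[0][0,0]
def blob(m,roi):
    u0,v0,u1,v1=roi; n,l,s,c=cv2.connectedComponentsWithStats(m[v0:v1,u0:u1].astype(np.uint8))
    i=1+s[1:,4].argmax(); return c[i]+[u0,v0],s[i]
E
python3 - <<'E'
from h import *
c=bot.calibration("top"); im=cv2.imread("pics/top0.png"); hsv=cv2.cvtColor(im,cv2.COLOR_BGR2HSV);h,s,v=cv2.split(hsv)
red=((h<8)|(h>172))&(s>150)&(v>90)
p,st=blob(red,(180,225,215,255)); print("red",p,st,onz(c,p,.077))
wh=(s<60)&(v>170)
p,st=blob(wh,(240,225,275,255)); print("white cap",p,st,onz(c,p,.101))
m=((s<60)&(v>110)).astype(np.uint8)[175:255,312:412]
cs=max(cv2.findContours(m,cv2.RETR_EXTERNAL,cv2.CHAIN_APPROX_NONE)[0],key=cv2.contourArea)
r=cv2.minAreaRect(cs); b=cv2.boxPoints(r)+[312,175]; ap=cv2.approxPolyDP(cv2.convexHull(cs),5,True)[:,0]+[312,175]
for q in (b,ap):
    P=np.array([onz(c,x,.02) for x in q]); print(np.c_[q,P[:,:2]].round(4)); print(np.linalg.norm(P-np.roll(P,-1,0),axis=1))
crop=cv2.resize(im[170:280,180:415],None,fx=3.4,fy=3.4,interpolation=cv2.INTER_CUBIC); cv2.imwrite("pics/crop1.png",crop)
E
```

```text
red [195.28682171 238.51162791] [  9   7  13  13 129] [0.44119864 0.18729532 0.077     ]
white cap [255.30215827 238.63309353] [  9   7  13  14 139] [0.44394133 0.05522627 0.101     ]
[[ 3.120e+02  1.750e+02  5.953e-01 -7.070e-02]
 [ 4.110e+02  1.750e+02  6.012e-01 -3.033e-01]
 [ 4.110e+02  2.540e+02  4.167e-01 -3.040e-01]
 [ 3.120e+02  2.540e+02  4.118e-01 -7.400e-02]]
[0.23267154 0.18451283 0.23004137 0.18349739]
[[ 4.110e+02  1.750e+02  6.012e-01 -3.033e-01]
 [ 4.110e+02  2.540e+02  4.167e-01 -3.040e-01]
 [ 3.120e+02  2.540e+02  4.118e-01 -7.400e-02]
 [ 3.120e+02  1.750e+02  5.953e-01 -7.070e-02]]
[0.18451283 0.23004137 0.18349739 0.23267154]
```

View pics/crop1.png

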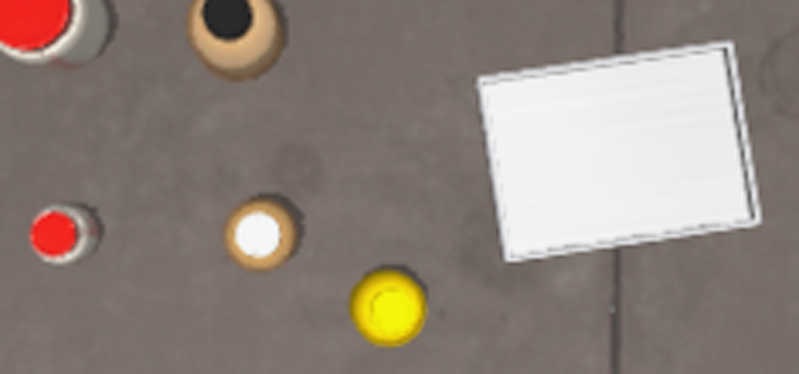

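The crop shows both small caps and the tray clearly; the tray's outer far right corner is at about (395,182) in the full picture. The tray mask needs a higher threshold.

Run:
```python
from h import *
c=bot.calibration("top"); im=cv2.imread("pics/top0.png")
g=cv2.cvtColor(im,cv2.COLOR_BGR2GRAY)
m=cv2.morphologyEx((g>165).astype(np.uint8),cv2.MORPH_CLOSE,np.ones((7,7)))[175:255,312:412]
cs=max(cv2.findContours(m,cv2.RETR_EXTERNAL,cv2.CHAIN_APPROX_NONE)[0],key=cv2.contourArea)
# pixel-centre contour: grow half a pixel
b=cv2.boxPoints(cv2.minAreaRect(cs))+[312,175]; b=b+0.5*np.sign(b-b.mean(0))
P=np.array([onz(c,x,.02) for x in b])[:,:2]; print(np.c_[b,P].round(4)); print(np.linalg.norm(P-np.roll(P,-1,0),axis=1))
ctr=P.mean(0); 
# long axis direction (to the left, +y)
e=[P[i]-P[i-1] for i in range(4)]; L=[x if x[1]>0 else -x for x in e if np.linalg.norm(x)>.15]; y=sum(L);y/=np.linalg.norm(y); x=np.array([y[1],-y[0]])
S=[q if q[0]>0 else -q for q in e if np.linalg.norm(q)<.15]; print("short dir",np.degrees(np.arctan2(*sum(S)[::-1])))
corner=ctr+x*.06-y*.085
print("centre",ctr,"xdir",x,np.degrees(np.arctan2(x[1],x[0])),"ydir",y,"corner",corner)
W=corner-.02*x+.02*y; A=corner-.025*x+.0648*y; print("white goal",W,"amber goal",A)
# scene check
cs_=bot.calibration("scene"); print("scene px: corner",px(cs_,[*corner,.005]),"red cap",px(cs_,[.441,.187,.077]),"amb cap",px(cs_,[.444,.055,.101]))
s=cv2.imread("pics/scene0.png");h,sa,v=cv2.split(cv2.cvtColor(s,cv2.COLOR_BGR2HSV))
print(blob(((h<8)|(h>172))&(sa>150)&(v>90),(235,172,260,200)),blob((sa<60)&(v>170),(255,196,285,218)))
```

```text
[[ 3.190724e+02  1.915923e+02  5.568000e-01 -8.790000e-02]
 [ 3.961334e+02  1.804069e+02  5.875000e-01 -2.682000e-01]
 [ 4.041816e+02  2.361350e+02  4.577000e-01 -2.878000e-01]
 [ 3.271207e+02  2.473205e+02  4.279000e-01 -1.087000e-01]]
[0.1829538  0.13129487 0.18156756 0.1305243 ]
short dir 8.874165580512189
centre [ 0.50748475 -0.18812259] xdir [0.98610694 0.16611173] 9.561823087210652 ydir [-0.16611173  0.98610694] corner [ 0.58077067 -0.26197498]
white goal [ 0.55772629 -0.24557508] amber goal [ 0.54535395 -0.20222804]
scene px: corner [373.34476573 285.94705324] red cap [246.08527204 181.45418012] amb cap [268.5341721 204.0982011]
(array([246.10666667, 182.50666667]), array([ 7,  6,  9, 10, 75], dtype=int32)) (array([268.50769231, 204.36923077]), array([ 9,  5, 10,  8, 65], dtype=int32))
```

```bash
python3 -m crank '[{"gripper":85,"travel":[0,0,0],"twist":[0,0,0.18]},{"gripper":85,"travel":[0,0,0],"twist":[0,0,0.18]},{"gripper":85,"travel":[0,0,0],"twist":[0,0,0.18]},{"gripper":85,"travel":[0,0,0],"twist":[0,0,0.18]},{"gripper":85,"travel":[0,0,0],"twist":[0,0,0.18]},{"gripper":85,"travel":[0,0,0],"twist":[0,0,0.069]}]'
python3 -m crank '[{"gripper":85,"travel":[-42,19,0],"twist":[0,0,0]},{"gripper":85,"travel":[-42,19,0],"twist":[0,0,0]},{"gripper":85,"travel":[-42,19,0],"twist":[0,0,0]},{"gripper":85,"travel":[-42,19,0],"twist":[0,0,0]},{"gripper":85,"travel":[-43,19,0],"twist":[0,0,0]},{"gripper":85,"travel":[-43,19,0],"twist":[0,0,0]},{"gripper":85,"travel":[-43,20,0],"twist":[0,0,0]},{"gripper":85,"travel":[-43,20,0],"twist":[0,0,0]},{"gripper":85,"travel":[0,0,30],"twist":[0,0,0]},{"gripper":85,"travel":[0,0,30],"twist":[0,0,0]},{"gripper":85,"travel":[0,0,0],"twist":[0,0,0]}]'
python3 - <<'E'
from h import *
o=bot.get_obs();print(o['ee_pos'],o['tcp_rot'],o['q'])
im=bot.camera("wrist");c=bot.calibration("wrist");cv2.imwrite("pics/w1.png",im[:,:,::-1])
h,s,v=cv2.split(cv2.cvtColor(im,cv2.COLOR_RGB2HSV)); q=px(c,[.441,.187,.077]); print(q)
u,w=q.astype(int);m=((h<8)|(h>172))&(s>150)&(v>90);p,st=blob(m,(max(0,u-120),max(0,w-120),u+120,w+120));print(p,st,onz(c,p,.077))
E
```

```text
time: 0.85
ee_pos: [0.2341, 0.4975, 0.2308]
tcp_rot: [-180.0, 0.0, 99.1]
wrist_force: [0.4, 0.3, -0.4]
opening: 0.0847
grasp_force: 0.0
time: 2.22
ee_pos: [0.4399, 0.1863, 0.1692]
tcp_rot: [-179.8, 0.1, 99.3]
wrist_force: [-0.3, 0.2, 0.3]
opening: 0.0853
grasp_force: 0.0
[0.43986858 0.18628692 0.16920164] [-1.79765053e+02  5.90671305e-02  9.92634741e+01] [ 2.29540060e+01 -5.48464956e+00 -7.22568538e+00  8.85012153e+01
 -1.78201544e-03  1.03690657e+02]
[286.94539828 210.89673969]
[289.25578635 208.16854599] [ 102   94   44   48 1685] [0.4422024  0.18912014 0.077     ]
```

View pics/w1.png

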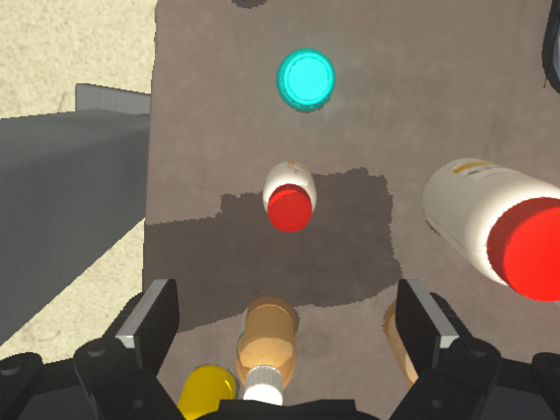

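The wrist view shows the small white bottle at (290,208), midway between the fingers, with the turquoise one and the big bottle clear of them. Descending to grip.

```bash
python3 -m crank '[{"gripper":85,"travel":[2,2,35],"twist":[0,0,0]},{"gripper":85,"travel":[0,0,40],"twist":[0,0,0]},{"gripper":85,"travel":[0,0,40],"twist":[0,0,0]},{"gripper":85,"travel":[0,0,25],"twist":[0,0,0]},{"gripper":85,"travel":[0,0,11],"twist":[0,0,0]},{"gripper":85,"travel":[0,0,0],"twist":[0,0,0]},{"gripper":30,"travel":[0,0,0],"twist":[0,0,0]},{"gripper":30,"travel":[0,0,0],"twist":[0,0,0]},{"gripper":30,"travel":[0,0,0],"twist":[0,0,0]},{"gripper":30,"travel":[0,0,0],"twist":[0,0,0]},{"gripper":30,"travel":[0,0,0],"twist":[0,0,0]},{"gripper":30,"travel":[0,0,0],"twist":[0,0,0]}]' 30
```

```text
time: 3.78
ee_pos: [0.443, 0.1894, 0.0213]
tcp_rot: [179.9, -0.0, 99.3]
wrist_force: [-1.9, 0.2, 5.5]
opening: 0.0384
grasp_force: 30.1
```

```bash
python3 -m crank '[{"gripper":30,"travel":[0,0,-30],"twist":[0,0,0]},{"gripper":30,"travel":[0,0,-50],"twist":[0,0,0]},{"gripper":30,"travel":[0,0,-50],"twist":[0,0,0]},{"gripper":30,"travel":[0,0,-30],"twist":[0,0,0]}]'
python3 -m crank '[{"gripper":30,"travel":[-30,4,0],"twist":[0,0,0]},{"gripper":30,"travel":[-43,4,0],"twist":[0,0,0]},{"gripper":30,"travel":[-43,4,0],"twist":[0,0,0]},{"gripper":30,"travel":[-43,4,0],"twist":[0,0,0]},{"gripper":30,"travel":[-43,4,0],"twist":[0,0,0]},{"gripper":30,"travel":[-43,4,0],"twist":[0,0,0]},{"gripper":30,"travel":[-43,4,0],"twist":[0,0,0]},{"gripper":30,"travel":[-43,4,0],"twist":[0,0,0]},{"gripper":30,"travel":[-43,4,0],"twist":[0,0,0]},{"gripper":30,"travel":[-43,2,0],"twist":[0,0,0]},{"gripper":30,"travel":[-26,0,0],"twist":[0,0,0]},{"gripper":30,"travel":[0,0,0],"twist":[0,0,0]}]'
python3 - <<'E'
from h import *
im=bot.camera("wrist");c=bot.calibration("wrist");cv2.imwrite("pics/w2.png",im[:,:,::-1])
for P in ([.5808,-.2620,.005],[.4577,-.2878,.02],[.4279,-.1087,.02],[.5568,-.0879,.02],[.5875,-.2682,.02]): print(px(c,P))
print(bot.get_obs()['ee_pos'])
E
```

```text
time: 4.28
ee_pos: [0.4431, 0.1894, 0.1832]
tcp_rot: [179.8, -0.0, 99.3]
wrist_force: [0.2, 0.0, -1.6]
opening: 0.0383
grasp_force: 30.9
time: 5.78
ee_pos: [0.5515, -0.2434, 0.1798]
tcp_rot: [-180.0, -0.0, 99.2]
wrist_force: [-0.2, 0.4, -0.5]
opening: 0.0385
grasp_force: 30.8
[315.328697   208.78625144]
[169.12102953 220.64418613]
[142.71448912 -23.11078267]
[328.59194634 -22.65564005]
[322.97813774 222.14228722]
[ 0.55140247 -0.24230454  0.17995194]
```

View pics/w2.png

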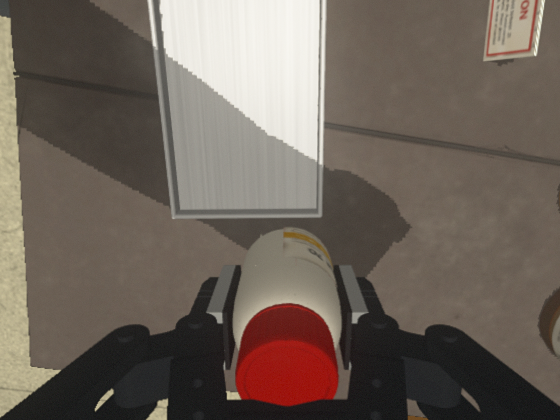

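The wrist view shows the tray's outer far right corner at (322,217) and the near right one at (172,218), with the bottle held upright in the gripper.

Run:
```python
from h import *
c=bot.calibration("wrist")
a,b,d=[onz(c,p,.02)[:2] for p in((322.5,217),(171.5,218.5),(327,2))]
print(a,b,d,np.linalg.norm(a-b),np.degrees(np.arctan2(*(a-b)[::-1])),np.degrees(np.arctan2(*(d-a)[::-1]))-90)
for t in (9.0,9.3):
    x=np.array([np.cos(np.radians(t)),np.sin(np.radians(t))]);y=np.array([-x[1],x[0]])
    print("inner corner",a-.004*x+.004*y)
    for p in (a-.004*x+.004*y,np.array([.5808,-.262])): 
        w=bot.get_obs()['ee_pos'][:2]-p;print("tcp in tray",w@x,w@y)
```

```text
[ 0.58622277 -0.26369947] [ 0.45956639 -0.28553816] [ 0.55866646 -0.10316712] 0.12852535573196197 9.783017586608256 9.740227608808809
inner corner [ 0.58164628 -0.26037445]
tcp in tray -0.027044705976961313 0.022578610589419647
tcp in tray -0.025954551940028117 0.02405176019920821
inner corner [ 0.58162893 -0.26039846]
tcp in tray -0.026905115780077572 0.022740795214054418
tcp in tray -0.025828262014966942 0.024187327598849135
```

```bash
python3 -m crank '[{"gripper":30,"travel":[3,0,30],"twist":[0,0,0]},{"gripper":30,"travel":[0,0,45],"twist":[0,0,0]},{"gripper":30,"travel":[0,0,40],"twist":[0,0,0]},{"gripper":30,"travel":[0,0,20],"twist":[0,0,0]},{"gripper":30,"travel":[0,0,8],"twist":[0,0,0]},{"gripper":30,"travel":[0,0,5],"twist":[0,0,0]},{"gripper":30,"travel":[0,0,2],"twist":[0,0,0]},{"gripper":30,"travel":[0,0,0],"twist":[0,0,0]}]'
```

```text
time: 6.82
ee_pos: [0.5515, -0.2389, 0.031]
tcp_rot: [180.0, 0.0, 99.3]
wrist_force: [-0.0, 0.0, -0.2]
opening: 0.0378
grasp_force: 30.8
```

```bash
python3 -m crank '[{"gripper":30,"travel":[0,0,2],"twist":[0,0,0]},{"gripper":30,"travel":[0,0,2],"twist":[0,0,0]},{"gripper":30,"travel":[0,0,0],"twist":[0,0,0]}]'
python3 -m crank '[{"gripper":30,"travel":[-2,0,0],"twist":[0,0,0]},{"gripper":30,"travel":[-1.5,0,0],"twist":[0,0,0]},{"gripper":30,"travel":[0,0,0],"twist":[0,0,0]}]'
python3 -m crank '[{"gripper":30,"travel":[-1,0,0],"twist":[0,0,0]},{"gripper":30,"travel":[0,0,0],"twist":[0,0,0]}]'
```

```text
time: 7.2
ee_pos: [0.5512, -0.2389, 0.0264]
tcp_rot: [180.0, 0.0, 99.3]
wrist_force: [0.3, -0.6, -0.1]
opening: 0.0377
grasp_force: 30.9
time: 7.58
ee_pos: [0.5518, -0.2425, 0.0263]
tcp_rot: [180.0, 0.0, 99.3]
wrist_force: [0.1, -0.1, 1.1]
opening: 0.0384
grasp_force: 31.0
time: 7.82
ee_pos: [0.5519, -0.2434, 0.0264]
tcp_rot: [180.0, 0.0, 99.3]
wrist_force: [0.9, 0.7, 0.8]
opening: 0.0379
grasp_force: 31.0
```

```bash
python3 -m crank '[{"gripper":30,"travel":[-1,0,0],"twist":[0,0,0]},{"gripper":30,"travel":[0,0,0],"twist":[0,0,0]}]'
python3 -m crank '[{"gripper":30,"travel":[0,2,0],"twist":[0,0,0]},{"gripper":30,"travel":[0,2,0],"twist":[0,0,0]},{"gripper":30,"travel":[0,0,0],"twist":[0,0,0]}]'
python3 -m crank '[{"gripper":30,"travel":[0,1.5,0],"twist":[0,0,0]},{"gripper":30,"travel":[0,0,0],"twist":[0,0,0]}]'
```

```text
time: 8.07
ee_pos: [0.552, -0.2443, 0.0264]
tcp_rot: [180.0, 0.0, 99.3]
wrist_force: [0.1, 0.8, 1.6]
opening: 0.0378
grasp_force: 31.1
time: 8.45
ee_pos: [0.5561, -0.2438, 0.0263]
tcp_rot: [180.0, 0.0, 99.3]
wrist_force: [-0.2, -0.6, 2.3]
opening: 0.038
grasp_force: 31.2
time: 8.7
ee_pos: [0.5575, -0.2434, 0.0263]
tcp_rot: [180.0, 0.0, 99.3]
wrist_force: [-1.7, -1.2, 3.1]
opening: 0.0378
grasp_force: 31.3
```

```bash
python3 -m crank '[{"gripper":30,"travel":[-1.5,0,0],"twist":[0,0,0]},{"gripper":30,"travel":[0,0,0],"twist":[0,0,0]}]'
python3 -m crank '[{"gripper":30,"travel":[0,1,0],"twist":[0,0,0]},{"gripper":30,"travel":[0,0,0],"twist":[0,0,0]}]'
```

```text
time: 8.95
ee_pos: [0.5579, -0.2445, 0.0264]
tcp_rot: [180.0, -0.0, 99.3]
wrist_force: [0.3, 3.4, 4.3]
opening: 0.0376
grasp_force: 31.3
time: 9.2
ee_pos: [0.5581, -0.2445, 0.0263]
tcp_rot: [-179.9, -0.0, 99.3]
wrist_force: [-4.4, 3.1, 6.1]
opening: 0.0379
grasp_force: 31.7
```

Contact with both walls is felt, so I release and retreat.

```bash
python3 -m crank '[{"gripper":60,"travel":[0,0,0],"twist":[0,0,0]},{"gripper":60,"travel":[0,0,0],"twist":[0,0,0]},{"gripper":85,"travel":[0,0,0],"twist":[0,0,0]},{"gripper":85,"travel":[0,0,0],"twist":[0,0,0]},{"gripper":85,"travel":[0,0,0],"twist":[0,0,0]},{"gripper":85,"travel":[0,0,-15],"twist":[0,0,0]},{"gripper":85,"travel":[0,0,-40],"twist":[0,0,0]},{"gripper":85,"travel":[0,0,-50],"twist":[0,0,0]},{"gripper":85,"travel":[0,0,-50],"twist":[0,0,0]},{"gripper":85,"travel":[0,0,0],"twist":[0,0,0]}]'
python3 -m crank '[{"gripper":85,"travel":[25,-10,0],"twist":[0,0,0]},{"gripper":85,"travel":[40,-11,0],"twist":[0,0,0]},{"gripper":85,"travel":[45,-11,0],"twist":[0,0,0]},{"gripper":85,"travel":[45,-11,0],"twist":[0,0,0]},{"gripper":85,"travel":[45,-11,0],"twist":[0,0,0]},{"gripper":85,"travel":[45,-11,0],"twist":[0,0,0]},{"gripper":85,"travel":[40,0,0],"twist":[0,0,0]},{"gripper":85,"travel":[0,0,0],"twist":[0,0,0]}]'
python3 - <<'E'
from h import *
c=bot.calibration("top"); im=bot.camera("top")[:,:,::-1].copy(); cv2.imwrite("pics/t2.png",im)
w=cv2.cvtColor(im,cv2.COLOR_BGR2HSV);h,s,v=cv2.split(w);red=((h<8)|(h>172))&(s>150)&(v>90)
q=px(c,[.557,-.245,.082]);print(q);u,t=q.astype(int);p,st=blob(red,(u-30,t-30,u+30,t+30));P=onz(c,p,.082);print(p,st,P)
d=P[:2]-[.581,-.261];x=np.array([np.cos(.1676),np.sin(.1676)]);print("tray",d@x,d@[-x[1],x[0]])
sc=bot.camera("scene")[:,:,::-1];cv2.imwrite("pics/s2.png",cv2.resize(sc[140:330,180:460],None,fx=2.8,fy=2.8))
wi=bot.camera("wrist");c=bot.calibration("wrist");h,s,v=cv2.split(cv2.cvtColor(wi,cv2.COLOR_RGB2HSV));q=px(c,[.444,.055,.101]);print(q)
u,t=q.astype(int);p,st=blob((s<60)&(v>150),(max(u-60,0),max(t-60,0),u+60,t+60));print(p,st,onz(c,p,.101)); print(bot.get_obs()['ee_pos'])
E
```

```text
time: 10.45
ee_pos: [0.5602, -0.2454, 0.1873]
tcp_rot: [179.6, 0.3, 99.3]
wrist_force: [-0.1, -0.2, 0.7]
opening: 0.0851
grasp_force: 0.0
time: 11.45
ee_pos: [0.4479, 0.0279, 0.1814]
tcp_rot: [180.0, -0.0, 99.5]
wrist_force: [0.3, 0.0, 0.6]
opening: 0.0848
grasp_force: 0.0
[392.81395492 190.46138359]
[392.80291971 190.06569343] [ 25  24  13  13 137] [ 0.55787816 -0.24497059  0.082     ]
tray -0.020123884632705258 0.019661906542712798
[286.15146301 171.57496354]
[286.68717654 170.57216791] [  38   35   46   49 1739] [0.44422036 0.05566022 0.101     ]
[0.4485699  0.02563201 0.18121289]
```

View pics/s2.png

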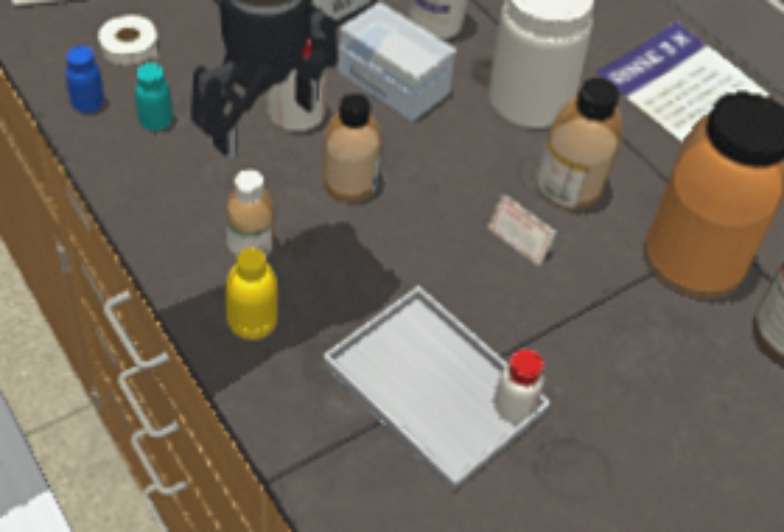

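The scene view shows the white bottle upright in the far right corner of the tray, red cap at (526,366) in the crop. Now the amber one.

```bash
python3 -m crank '[{"gripper":85,"travel":[20,0,0],"twist":[0,0,0]},{"gripper":85,"travel":[10,0.5,0],"twist":[0,0,0]},{"gripper":85,"travel":[0,0,20],"twist":[0,0,0]},{"gripper":85,"travel":[0,0,0],"twist":[0,0,0]},{"gripper":85,"travel":[0,0,0],"twist":[0,0,0]}]'
```

```text
time: 12.22
ee_pos: [0.4444, 0.0554, 0.1618]
tcp_rot: [180.0, 0.0, 99.2]
wrist_force: [-0.4, -0.4, 0.4]
opening: 0.0849
grasp_force: 0.0
```

```bash
python3 -m crank '[{"gripper":85,"travel":[0,0,30],"twist":[0,0,0]},{"gripper":85,"travel":[0,0,40],"twist":[0,0,0]},{"gripper":85,"travel":[0,0,35],"twist":[0,0,0]},{"gripper":85,"travel":[0,0,19],"twist":[0,0,0]},{"gripper":85,"travel":[0,0,0],"twist":[0,0,0]},{"gripper":85,"travel":[0,0,0],"twist":[0,0,0]},{"gripper":40,"travel":[0,0,0],"twist":[0,0,0]},{"gripper":40,"travel":[0,0,0],"twist":[0,0,0]},{"gripper":40,"travel":[0,0,0],"twist":[0,0,0]},{"gripper":40,"travel":[0,0,0],"twist":[0,0,0]},{"gripper":40,"travel":[0,0,0],"twist":[0,0,0]},{"gripper":40,"travel":[0,0,0],"twist":[0,0,0]}]' 35
```

```text
time: 13.72
ee_pos: [0.4445, 0.0558, 0.0383]
tcp_rot: [179.9, 0.0, 99.3]
wrist_force: [-2.7, -0.2, 6.1]
opening: 0.0479
grasp_force: 35.7
```

```bash
python3 -m crank '[{"gripper":40,"travel":[0,0,-30],"twist":[0,0,0]},{"gripper":40,"travel":[0,0,-50],"twist":[0,0,0]},{"gripper":40,"travel":[0,0,-50],"twist":[0,0,0]},{"gripper":40,"travel":[0,0,0],"twist":[0,0,0]}]'
python3 -m crank '[{"gripper":40,"travel":[-25,5,0],"twist":[0,0,0]},{"gripper":40,"travel":[-40,8,0],"twist":[0,0,0]},{"gripper":40,"travel":[-40,8,0],"twist":[0,0,0]},{"gripper":40,"travel":[-40,8,0],"twist":[0,0,0]},{"gripper":40,"travel":[-40,8,0],"twist":[0,0,0]},{"gripper":40,"travel":[-40,8,0],"twist":[0,0,0]},{"gripper":40,"travel":[-25,5,0],"twist":[0,0,0]},{"gripper":40,"travel":[-12,3,0],"twist":[0,0,0]},{"gripper":40,"travel":[0,0,0],"twist":[0,0,0]},{"gripper":40,"travel":[0,0,0],"twist":[0,0,0]}]'
```

```text
time: 14.22
ee_pos: [0.4458, 0.056, 0.1711]
tcp_rot: [179.6, 0.0, 99.3]
wrist_force: [0.6, 0.4, -2.9]
opening: 0.0477
grasp_force: 37.5
time: 15.48
ee_pos: [0.5385, -0.1934, 0.1671]
tcp_rot: [-180.0, -0.0, 99.3]
wrist_force: [0.1, 0.5, -1.9]
opening: 0.0477
grasp_force: 37.4
```

```bash
python3 -m crank '[{"gripper":40,"travel":[0,0,30],"twist":[0,0,0]},{"gripper":40,"travel":[0,0,40],"twist":[0,0,0]},{"gripper":40,"travel":[0,0,30],"twist":[0,0,0]},{"gripper":40,"travel":[0,0,15],"twist":[0,0,0]},{"gripper":40,"travel":[0,0,5],"twist":[0,0,0]},{"gripper":40,"travel":[0,0,0],"twist":[0,0,0]},{"gripper":40,"travel":[0,0,3],"twist":[0,0,0]},{"gripper":40,"travel":[0,0,0],"twist":[0,0,0]}]'
python3 -m crank '[{"gripper":40,"travel":[0,2,0],"twist":[0,0,0]},{"gripper":40,"travel":[0,2,0],"twist":[0,0,0]},{"gripper":40,"travel":[0,0,0],"twist":[0,0,0]}]'
python3 -m crank '[{"gripper":40,"travel":[0,1.5,0],"twist":[0,0,0]},{"gripper":40,"travel":[0,0,0],"twist":[0,0,0]}]'
```

```text
time: 16.48
ee_pos: [0.539, -0.1944, 0.0447]
tcp_rot: [180.0, 0.0, 99.3]
wrist_force: [0.1, 0.1, -2.1]
opening: 0.0473
grasp_force: 37.4
time: 16.85
ee_pos: [0.5429, -0.1936, 0.0443]
tcp_rot: [180.0, 0.0, 99.3]
wrist_force: [-0.1, -0.4, -1.6]
opening: 0.0477
grasp_force: 37.4
time: 17.1
ee_pos: [0.5443, -0.1934, 0.0443]
tcp_rot: [-180.0, 0.0, 99.3]
wrist_force: [0.3, 0.1, -2.3]
opening: 0.0475
grasp_force: 37.4
```

```bash
python3 -m crank '[{"gripper":40,"travel":[0,0,1],"twist":[0,0,0]},{"gripper":40,"travel":[0,1,0],"twist":[0,0,0]},{"gripper":40,"travel":[0,0,0],"twist":[0,0,0]}]'
python3 -m crank '[{"gripper":40,"travel":[-3,0,0],"twist":[0,0,0]},{"gripper":40,"travel":[-2,0,0],"twist":[0,0,0]},{"gripper":40,"travel":[0,0,0],"twist":[0,0,0]}]'
python3 -m crank '[{"gripper":40,"travel":[-1.5,0,0],"twist":[0,0,0]},{"gripper":40,"travel":[0,0,0],"twist":[0,0,0]}]'
python3 -m crank '[{"gripper":40,"travel":[-1.5,0,0],"twist":[0,0,0]},{"gripper":40,"travel":[0,0,0],"twist":[0,0,0]}]'
```

```text
time: 17.48
ee_pos: [0.5446, -0.1933, 0.0434]
tcp_rot: [-179.9, 0.0, 99.3]
wrist_force: [-5.2, -0.7, 2.6]
opening: 0.0474
grasp_force: 38.0
time: 17.85
ee_pos: [0.5452, -0.1968, 0.0444]
tcp_rot: [-180.0, -0.2, 99.3]
wrist_force: [-9.9, 8.6, 12.8]
opening: 0.0475
grasp_force: 38.6
time: 18.1
ee_pos: [0.5456, -0.1981, 0.0447]
tcp_rot: [-180.0, -0.2, 99.3]
wrist_force: [-9.3, 9.5, 14.0]
opening: 0.0478
grasp_force: 38.8
time: 18.35
ee_pos: [0.5459, -0.1996, 0.045]
tcp_rot: [180.0, -0.2, 99.3]
wrist_force: [-9.8, 9.9, 16.5]
opening: 0.0475
grasp_force: 39.0
```

```bash
python3 -m crank '[{"gripper":40,"travel":[0,-1,-1],"twist":[0,0,0]},{"gripper":40,"travel":[0,0,-1],"twist":[0,0,0]},{"gripper":40,"travel":[0,0,0],"twist":[0,0,0]}]'
python3 - <<'E'
from h import *
sc=bot.camera("scene")[:,:,::-1];cv2.imwrite("pics/s3.png",cv2.resize(sc[200:320,280:440],None,fx=4.9,fy=4.9,interpolation=cv2.INTER_CUBIC))
E
```

```text
time: 18.73
ee_pos: [0.5456, -0.2014, 0.0451]
tcp_rot: [180.0, 0.0, 99.3]
wrist_force: [0.8, -0.4, -2.3]
opening: 0.0475
grasp_force: 36.9
```

View pics/s3.png

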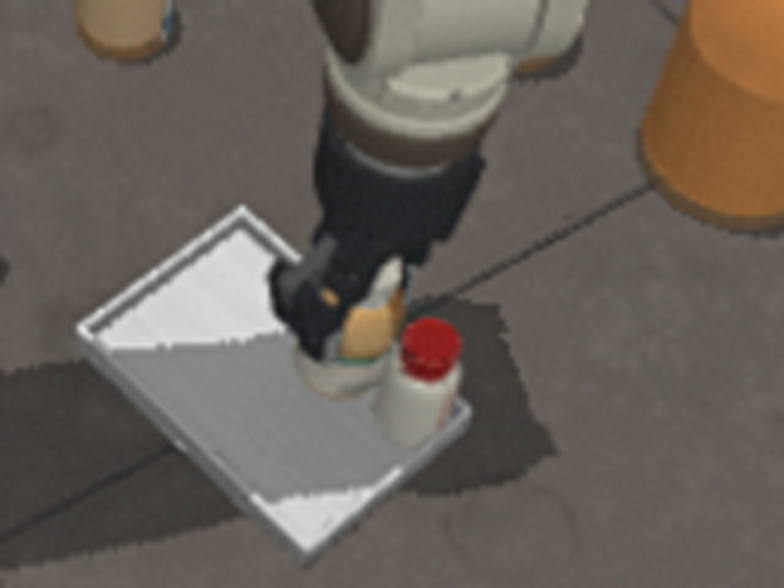

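The crop shows the amber bottle upright in the gripper, next to the white bottle (cap at (430,348)), with forces now relaxed. I give a last small push, set it down and release.

```bash
python3 -m crank '[{"gripper":40,"travel":[-0.5,0.5,0],"twist":[0,0,0]},{"gripper":40,"travel":[0,0,1],"twist":[0,0,0]},{"gripper":40,"travel":[0,0,0],"twist":[0,0,0]}]'
python3 -m crank '[{"gripper":60,"travel":[0,0,0],"twist":[0,0,0]},{"gripper":65,"travel":[0,0,0],"twist":[0,0,0]},{"gripper":75,"travel":[0,0,0],"twist":[0,0,0]},{"gripper":85,"travel":[0,0,0],"twist":[0,0,0]},{"gripper":85,"travel":[0,0,0],"twist":[0,0,0]},{"gripper":85,"travel":[0,0,0],"twist":[0,0,0]},{"gripper":85,"travel":[0,0,-15],"twist":[0,0,0]},{"gripper":85,"travel":[0,0,-35],"twist":[0,0,0]},{"gripper":85,"travel":[0,0,-50],"twist":[0,0,0]},{"gripper":85,"travel":[0,0,-50],"twist":[0,0,0]},{"gripper":85,"travel":[0,0,0],"twist":[0,0,0]}]'
python3 -m crank '[{"gripper":85,"travel":[30,-10,0],"twist":[0,0,0]},{"gripper":85,"travel":[40,-20,0],"twist":[0,0,0]},{"gripper":85,"travel":[40,-20,0],"twist":[0,0,0]},{"gripper":85,"travel":[40,-20,0],"twist":[0,0,0]},{"gripper":85,"travel":[40,-20,0],"twist":[0,0,0]},{"gripper":85,"travel":[40,0,0],"twist":[0,0,0]},{"gripper":85,"travel":[0,0,0],"twist":[0,0,0]}]'
cat > chk.py <<'E'
from h import *
c=bot.calibration("top"); im=bot.camera("top")[:,:,::-1].copy()
h,s,v=cv2.split(cv2.cvtColor(im,cv2.COLOR_BGR2HSV));red=((h<8)|(h>172))&(s>150)&(v>90)
x=np.array([np.cos(.1676),np.sin(.1676)]);y=np.array([-x[1],x[0]])
def tr(p,z): P=onz(c,p,z)[:2];d=P-[.581,-.261];print(p,d@x,d@y);return P
u,t=px(c,[.557,-.245,.082]).astype(int);p,st=blob(red,(u-30,t-30,u+30,t+30));a=tr(p,.082)
u,t=px(c,[.545,-.202,.106]).astype(int);p,st=blob((s<60)&(v>150),(u-8,t-8,u+9,t+9));print(st);b=tr(p,.106);print("dist",np.linalg.norm(a-b))
sc=bot.camera("scene")[:,:,::-1];A=cv2.resize(sc[200:320,280:440],None,fx=2.4,fy=2.4,interpolation=cv2.INTER_CUBIC);B=cv2.resize(im[160:250,310:430],(384,288),interpolation=cv2.INTER_CUBIC);cv2.imwrite("pics/s4.png",np.hstack([A,B]))
E
python3 chk.py
```

```text
time: 19.15
ee_pos: [0.546, -0.2017, 0.0446]
tcp_rot: [180.0, -0.0, 99.3]
wrist_force: [-2.7, 2.3, 3.2]
opening: 0.048
grasp_force: 37.4
time: 20.52
ee_pos: [0.5476, -0.2023, 0.2]
tcp_rot: [179.6, 0.2, 99.3]
wrist_force: [-0.1, 0.2, -0.8]
opening: 0.0847
grasp_force: 0.0
time: 21.4
ee_pos: [0.4195, 0.0125, 0.1945]
tcp_rot: [180.0, -0.0, 99.5]
wrist_force: [-0.1, -0.2, -0.1]
opening: 0.0847
grasp_force: 0.0
[392.75362319 190.07971014] -0.02013899719759998 0.019775563824212063
[  1   0  13  15 155]
[374.18709677 193.4516129 ] -0.023184073736650528 0.06722646108047889
dist 0.04754850304219332
```

View pics/s4.png

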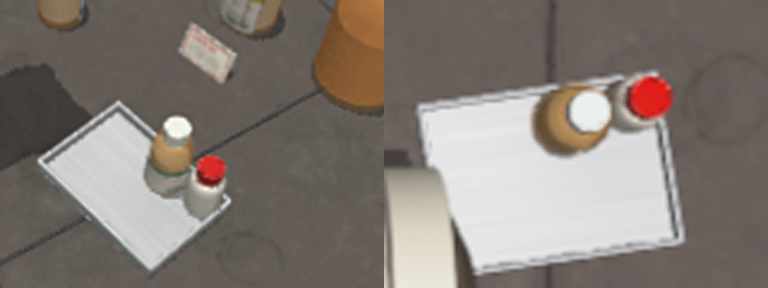

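Both bottles stand upright in the tray: the white one is in the corner (cap at (650,97)), and the amber one (cap at (588,110)) is beside it on the far wall. The measured gaps are about 0 to 2.5 mm.

```bash
python3 -c "
from workcell import bot
print(bot.job_done())"
```

```text
the job is handed in; nothing more can be done
None
```

The job is handed in (no verdict was returned): by the cameras both small bottles stand upright in the tray, the white one in the far right corner against both walls, the amber one just left of it against the far wall with about 2.5 mm measured to the white bottle.

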